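# Put the charged battery packs into storage in reverse order

### The job

Take the four charged battery packs out of the grey charging rack and stand them in the empty plywood storage rack, one per bay, in reverse order: the pack that stood furthest left in the charging rack goes into the rightmost storage bay, the next one beside it, and so on, so that the one that stood furthest right ends up leftmost (left and right as seen from the robot). Set each pack down gently, upright and fully seated on the floor of its bay; do not drop it in.

Things in the scene. Friction and masses are not known exactly. Their poses are not given: they have to be found in the camera images.
- pack_red_center (a point): Loose battery pack with red tape, shoulders and top patch: black block 44 (its x) x 50 (its y) x 48 mm high plus a 28 mm square tower, 66 mm high in all, 0.33 kg. Point: its middle, 33 mm above the underside; z up. Starts upright in a charging bay, x about along the rack's x. Neighbours stand 18 mm away along the row: grip it across the 44 mm width (close along its x), below the tower.
- pack_yellow_center (a point): Loose battery pack with yellow tape, shoulders and top patch: black block 44 (its x) x 50 (its y) x 48 mm high plus a 28 mm square tower, 66 mm high in all, 0.33 kg. Point: its middle, 33 mm above the underside; z up. Starts upright in a charging bay, x about along the rack's x. Neighbours stand 18 mm away along the row: grip it across the 44 mm width (close along its x), below the tower.
- pack_green_center (a point): Loose battery pack with green tape, shoulders and top patch: black block 44 (its x) x 50 (its y) x 48 mm high plus a 28 mm square tower, 66 mm high in all, 0.33 kg. Point: its middle, 33 mm above the underside; z up. Starts upright in a charging bay, x about along the rack's x. Neighbours stand 18 mm away along the row: grip it across the 44 mm width (close along its x), below the tower.
- pack_blue_center (a point): Loose battery pack with blue tape, shoulders and top patch: black block 44 (its x) x 50 (its y) x 48 mm high plus a 28 mm square tower, 66 mm high in all, 0.33 kg. Point: its middle, 33 mm above the underside; z up. Starts upright in a charging bay, x about along the rack's x. Neighbours stand 18 mm away along the row: grip it across the 44 mm width (close along its x), below the tower.
- tag_red: Flat red plate 26 x 36 x 4 mm, fixed on the charging rack's front apron, 64 mm to the -x side of the centre of the bay where the red pack starts; it stays and so still shows that place once the pack is gone. Origin: centre of its underside.
- tag_yellow: Flat yellow plate 26 x 36 x 4 mm, fixed on the charging rack's front apron, 64 mm to the -x side of the centre of the bay where the yellow pack starts; it stays and so still shows that place once the pack is gone. Origin: centre of its underside.
- tag_green: Flat green plate 26 x 36 x 4 mm, fixed on the charging rack's front apron, 64 mm to the -x side of the centre of the bay where the green pack starts; it stays and so still shows that place once the pack is gone. Origin: centre of its underside.
- tag_blue: Flat blue plate 26 x 36 x 4 mm, fixed on the charging rack's front apron, 64 mm to the -x side of the centre of the bay where the blue pack starts; it stays and so still shows that place once the pack is gone. Origin: centre of its underside.
- charger: Fixed grey charging rack, left or right of the robot, 276 mm long (y), four bays, 8 mm high apron with the tags in front. Origin: on the table under the row's middle; x away from the robot, +y to its left (yaw within 0.3 rad), z up. Bay centres at y = 102, 34, -34, -102 mm; each 60 (x) x 64 mm (y) inside, floor 8 mm above the table, walls 4 mm thick, 10 mm above the floor.
- storage: Fixed plywood storage rack with cork floors, left or right of the robot, 276 mm long (y), four bays, empty at the start. Origin: on the table under the row's middle; x away from the robot, +y to its left (yaw within 0.3 rad), z up. Bay centres at y = 102, 34, -34, -102 mm; each 60 (x) x 64 mm (y) inside, floor 8 mm above the table, walls 4 mm thick, 10 mm above the floor.
Mind the look-alikes: they are no part of the job. What is shaped like the part that bears pack_red_center but purple is not meant. Leave any turquoise look-alike of the part that bears pack_yellow_center alone.

How it is judged:
At the end, for the whole second after the job is handed in: Each of the four packs stands in the storage bay that mirrors its original charging bay (as its tag shows): within 12 mm of the bay's centre along both rack axes, seated on the bay floor (centre height within 4 mm), tilted less than 0.08 rad, and at rest (under 20 mm/s) (((y of tag_red in the frame of charger between 0.087 and 0.117 m and y of pack_red_center in the frame of storage between -0.114 and -0.09 m) or (y of tag_red in the frame of charger between 0.019 and 0.049 m and y of pack_red_center in the frame of storage between -0.046 and -0.022 m) or (y of tag_red in the frame of charger between -0.049 and -0.019 m and y of pack_red_center in the frame of storage between 0.022 and 0.046 m) or (y of tag_red in the frame of charger between -0.117 and -0.087 m and y of pack_red_center in the frame of storage between 0.09 and 0.114 m)) and x of pack_red_center in the frame of storage between -0.012 and 0.012 m and z of pack_red_center in the frame of storage between 0.037 and 0.045 m and angle between each of pack_red_center, pack_yellow_center, pack_green_center, pack_blue_center's own z axis and vertical below 0.08 rad and linear speed of each of pack_red, pack_yellow, pack_green, pack_blue below 0.02 m/s and ((y of tag_yellow in the frame of charger between 0.087 and 0.117 m and y of pack_yellow_center in the frame of storage between -0.114 and -0.09 m) or (y of tag_yellow in the frame of charger between 0.019 and 0.049 m and y of pack_yellow_center in the frame of storage between -0.046 and -0.022 m) or (y of tag_yellow in the frame of charger between -0.049 and -0.019 m and y of pack_yellow_center in the frame of storage between 0.022 and 0.046 m) or (y of tag_yellow in the frame of charger between -0.117 and -0.087 m and y of pack_yellow_center in the frame of storage between 0.09 and 0.114 m)) and x of pack_yellow_center in the frame of storage between -0.012 and 0.012 m and z of pack_yellow_center in the frame of storage between 0.037 and 0.045 m and ((y of tag_green in the frame of charger between 0.087 and 0.117 m and y of pack_green_center in the frame of storage between -0.114 and -0.09 m) or (y of tag_green in the frame of charger between 0.019 and 0.049 m and y of pack_green_center in the frame of storage between -0.046 and -0.022 m) or (y of tag_green in the frame of charger between -0.049 and -0.019 m and y of pack_green_center in the frame of storage between 0.022 and 0.046 m) or (y of tag_green in the frame of charger between -0.117 and -0.087 m and y of pack_green_center in the frame of storage between 0.09 and 0.114 m)) and x of pack_green_center in the frame of storage between -0.012 and 0.012 m and z of pack_green_center in the frame of storage between 0.037 and 0.045 m and ((y of tag_blue in the frame of charger between 0.087 and 0.117 m and y of pack_blue_center in the frame of storage between -0.114 and -0.09 m) or (y of tag_blue in the frame of charger between 0.019 and 0.049 m and y of pack_blue_center in the frame of storage between -0.046 and -0.022 m) or (y of tag_blue in the frame of charger between -0.049 and -0.019 m and y of pack_blue_center in the frame of storage between 0.022 and 0.046 m) or (y of tag_blue in the frame of charger between -0.117 and -0.087 m and y of pack_blue_center in the frame of storage between 0.09 and 0.114 m)) and x of pack_blue_center in the frame of storage between -0.012 and 0.012 m and z of pack_blue_center in the frame of storage between 0.037 and 0.045 m); the robot touches nothing.
It fails at once if the red pack is dropped (falls faster than 0.6 m/s, that is by about 2 cm or more, with no finger touching it) (linear speed of pack_red above 0.6 m/s and contact force between pack_red and the fingers below 0.05 N).
It fails at once if the yellow pack is dropped (falls faster than 0.6 m/s, that is by about 2 cm or more, with no finger touching it) (linear speed of pack_yellow above 0.6 m/s and contact force between pack_yellow and the fingers below 0.05 N).
It fails at once if the green pack is dropped (falls faster than 0.6 m/s, that is by about 2 cm or more, with no finger touching it) (linear speed of pack_green above 0.6 m/s and contact force between pack_green and the fingers below 0.05 N).
It fails at once if the blue pack is dropped (falls faster than 0.6 m/s, that is by about 2 cm or more, with no finger touching it) (linear speed of pack_blue above 0.6 m/s and contact force between pack_blue and the fingers below 0.05 N).
It also fails if it takes over 102 s, if anything falls off the work surface, if the arm or the gripper's body presses on something with over 40 N, if the wrist force passes 120 N, or if a joint passes its speed limit or range.

### The arm

A 6-joint arm with a two-finger parallel gripper is mounted at the origin on the work surface. World frame = base frame: x ahead of the robot, y to its left, z up, the work surface at z = 0. Lengths are in m, angles in rad, forces in N, time in s.
With the tool pointing down it reaches from about 0.325 to 0.75 m from the base axis. Payload 7.6 kg.
Tool frame: the origin (TCP) lies on the centre line of the jaws, within the pads' length; the fingertips stand 8 mm ahead of it and the grasp point (between the pads) lies 11 mm behind it; z points along the fingers, y is the line along which they close (so a half turn about z gives the same grasp; the last joint's range is limited). The gripper opens to 85 mm and grips with 20 to 120 N. Pads are 22 mm wide; open, the fingers measure 114 mm over their backs; the gripper's body (76 mm by 85 mm) begins 54 mm behind the grasp point. The pads swing forward as they close: fully open they stand 13 mm farther back than shut.
Start: joints at [-1.291, 0.052, 1.401, -0, 1.689, -0.07], TCP at [0.18, -0.493, 0.239] pointing down, gripper open.
Joint ranges: [-2.9, 2.9], [-0.91, 2.17], [0.12, 2.37], [-1.06, 4.2], [0.26, 2.73], [-2.93, 2.93]. Speed limits (rad/s): [2.57, 2.57, 3.01, 3.14, 3.14, 3.14].

### API

Orientations are given as a unit quaternion [w, x, y, z].
In Python, from station import arm, cams, models gives the robot as it stands.
- The arm moves only by the tool apply_moves, never from a script. Its argument "motion" is a list of rows, each a list of 3 entries, a list of its own where there are three numbers: the turn, a rotation vector about the tool's x, y, z in degrees, then the shift along the tool's x, y, z in mm, then the finger opening in mm, from 0 to 85.4. A call has exactly 8 rows; each row shifts and turns the commanded pose from where the row before left it, along the tool's axes as they then stand; what a row does not reach is not made up. A row lasts 1/10 s, in which the tool goes at most 50 mm and 8.59 degrees, less where a joint would pass 70% of its speed; a pose out of reach is approached as far as the arm can. A call is refused whole if a number of a shift passes 50 or a number of a turn 8.59, either way. A call with a gripper value outside its range is refused whole. The fingers move at their own pace and stop on an object; "force" is the grip in N (left out, the last holds). Time passes only in rows, so rows that do not move let the fingers close, or fill a call up. It gives the time, the measured TCP pose, the force, the opening and the grip force at its end, in the units of the state.
- arm.get_state(): the state, without advancing time (a new reading comes with each control period).
- cams.read_camera(name): name is "scene" or "top" or "wrist"; returns a dict with "pixels" (420x560x3 uint8, blue, green, red), "range_z" (420x560 float32, m along the optical axis (not along the pixel's ray), 0 where there is no reading), "intrinsics" (3x3 intrinsics, pixels), "position" and "attitude" of the camera in the world; the wrist camera has in their place "T_tool_cam" (4x4, takes a point from camera to tool coordinates, whose origin is the TCP and whose axes are the flange's). Camera axes: x right, y down, z forward; pixel columns grow to the right and rows downward; lengths in m; the calibration is good to about 2 mm. The wrist camera is an equidistant fisheye: a pixel r from the principal point sees the ray r / f radians off the axis. A picture is of the moment at which its call begins: read the wrist's pose just before it.
- arm.finish_job(): hands the job in; it is judged then, once.
Trained networks look in the newest picture that a camera, given by its name, has taken for a name from the list of things; names that differ only in an ending like _2 or _b are one class to them, and where a whole thing is asked for, a point or a joint stands for the part that bears it (a point fixed in the world has none). Each returns a list of dicts, best first, with "conf" (0 to 1); they miss things now and then, are a little off and sometimes report something else, mostly with a low value. They report only what shows in the picture. A call takes as long as a camera call. They do not tell look-alikes from the thing itself.
- models.search_frame(name, camera): "box" ([centre column, centre row, width, height] in pixels, round what is visible of it).
- models.cut_out(name, camera): "mask" (420x560 bool, what is visible of it) and "box" ([centre column, centre row, width, height] in pixels, round what is visible of it).
- models.landmark_of(name, camera): "point" ([row, column] in pixels: a listed point, or the origin of a listed thing).
The state is a dict: "time_s": time; "qpos": joint angles; "qd": joint speeds; "joint_efforts": joint torques, N m; "tcp_pos": TCP position; "ee_rot": TCP orientation; "contact_force": force on the tool from outside, world axes, zero at the start; "wrist_torque": the same for the moment, N m; "width": finger opening in m; "grasp_force": force on a finger pad.
Only numpy, scipy, OpenCV 4.12 (cv2) and the standard library are available. Lean on these libraries where they do the work, as an engineer would, in place of code of your own. Each camera call takes 0.05 s, during which the arm holds its last target. There are 200 camera calls.

## Working session

There is one attempt and no reset: what is moved stays moved. The work goes in short steps, Python scripts to look and compute and a tool call to move; the robot and the scene stay as the last step left them, time stands still between calls to the robot, and variables do not carry over. Pictures are saved under pics/ and viewed, at most 14 in all, crops included, and the job is handed in when it is done.

Besides the shell and the picture viewer there is one more tool, called after ">>>" by a JSON object that holds its "name" and its "arguments", one argument or row to a line. apply_moves: Moves the arm, as the interface text tells. Its arguments: {"type":"object","properties":{"motion":{"type":"array","items":{"type":"array"}},"force":{"type":"number"}},"required":["motion"]}

```bash
ls; mkdir -p pics; python3 - <<'E'
from station import arm,cams,models
import cv2,numpy as np
s=arm.get_state();print(s)
for c in ["top","scene"]:
    d=cams.read_camera(c);cv2.imwrite(f"pics/{c}0.png",d["pixels"]);print(c,d["intrinsics"],d["position"],d["attitude"])
    for n in ["charger","storage","pack_red_center","pack_yellow_center","pack_green_center","pack_blue_center","tag_red","tag_yellow","tag_green","tag_blue"]:
        print(n,[(np.round(x["point"]),round(x["conf"],2)) for x in models.landmark_of(n,c)][:3])
E
```

```text
pics
{'time_s': 0.0, 'qpos': array([-1.29126470e+00,  5.28202265e-02,  1.40176957e+00, -4.24045576e-06,
        1.68859726e+00, -7.02605121e-02]), 'qd': array([ 3.15042935e-04,  1.99588294e-04,  3.53949342e-04,  8.77782916e-04,
       -3.31839714e-05, -1.58508612e-03]), 'joint_efforts': array([-3.61709326e-04, -3.81675982e+01, -3.60177469e+01, -1.06952068e-04,
        6.26255685e-03, -2.66324776e-06]), 'tcp_pos': array([ 0.17987528, -0.49290258,  0.23845844]), 'ee_rot': array([-7.92624918e-04,  9.84744359e-01,  1.74005496e-01, -8.53580749e-05]), 'contact_force': array([-0.31463502, -0.33598367, -0.46564228]), 'wrist_torque': array([-0.03739986,  0.01820183,  0.01121108]), 'grasp_force': 0.0, 'width': 0.08568014795836203}
top [[476.31289498   0.         272.58727906]
 [  0.         476.31289498 201.3010269 ]
 [  0.           0.           1.        ]] [ 0.42565027 -0.01607317  1.04331084] [ 0.04473394 -0.70255866  0.708436   -0.05028561]
charger [(array([191., 351.]), 0.55)]
storage [(array([237., 162.]), 0.95)]
pack_red_center [(array([119., 326.]), 0.92), (array([186., 334.]), 0.61)]
[... 473 characters left out ...]
        454.58282991 210.25250518]
 [  0.           0.           1.        ]] [1.36744053 0.11530745 0.80604501] [-0.25917864  0.59225926  0.69930518 -0.30500436]
charger [(array([218., 215.]), 0.7)]
storage [(array([216., 375.]), 0.84)]
pack_red_center [(array([213., 223.]), 0.72), (array([264., 212.]), 0.72), (array([199., 210.]), 0.67)]
pack_yellow_center [(array([199., 176.]), 0.9), (array([180., 150.]), 0.66)]
pack_green_center [(array([204., 197.]), 0.67)]
pack_blue_center [(array([218., 253.]), 0.74)]
tag_red [(array([202., 235.]), 0.57)]
tag_yellow [(array([214., 375.]), 0.55), (array([193., 193.]), 0.44)]
tag_green [(array([198., 212.]), 0.55)]
tag_blue [(array([213., 259.]), 0.59)]
```

View pics/top0.png

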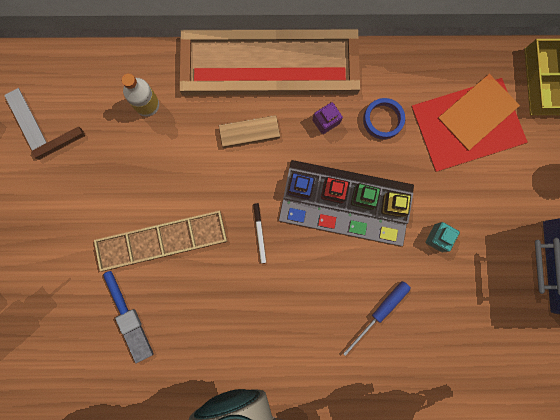

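```bash
python3 - <<'E'
import cv2
d=cv2.imread("pics/top0.png");cv2.imwrite("pics/crop.png",cv2.resize(d[90:270,110:470],None,fx=2.2,fy=2.2,interpolation=cv2.INTER_CUBIC))
E
```

```text
(no output)
```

View pics/crop.png

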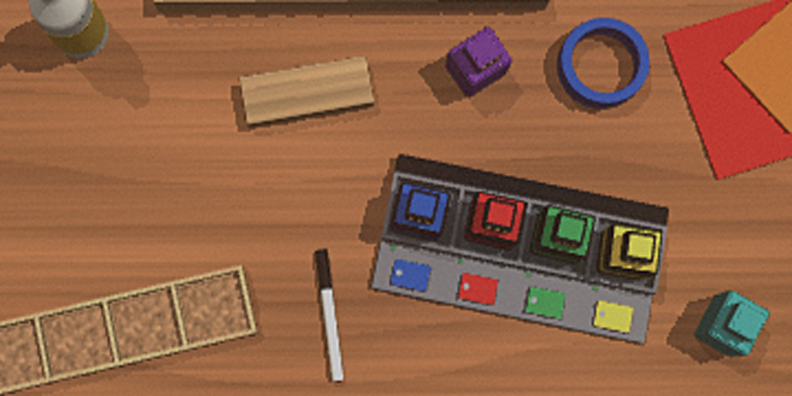

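The top view shows the charger on the right, with packs from left to right blue (301,186), red (336,187), green (367,196) and yellow (398,203). Their tags sit below at (296,215), (326,221), (357,227) and (389,233). The empty cork storage rack is on the left at (162,237).

Possible confusions are the purple pack (327,118) for red and the turquoise pack (444,237) for yellow. Neither stands in the rack. The crop confirms the four packs in the rack are the right ones.

```bash
cat > h.py <<'E'
import numpy as np,cv2
from scipy.spatial.transform import Rotation as R
def rot(q): return R.from_quat(np.roll(q,-1))
def cloud(d):
    K=d["intrinsics"];z=d["range_z"];v,u=np.mgrid[:z.shape[0],:z.shape[1]]
    p=np.stack([(u-K[0,2])/K[0,0]*z,(v-K[1,2])/K[1,1]*z,z],-1)
    P=rot(d["attitude"]).apply(p.reshape(-1,3)).reshape(p.shape)+d["position"]
    P[z==0]=np.nan
    return P
E
python3 - <<'E'
from h import *
from station import cams,models
d=cams.read_camera("top");P=cloud(d);np.savez("top.npz",P=P,img=d["pixels"])
print("table z",np.nanmedian(P[270:330,200:300,2]), P[201,272],P[100,272])
# charger: heights along column slice
for (u,v) in [(320,168),(300,165),(350,174),(400,184)]: print("panel",P[v,u].round(3))
S=d["pixels"]; hsv=cv2.cvtColor(S,cv2.COLOR_BGR2HSV)
Z=P[...,2]
m=(Z>.066)&(Z<.09)
n,l,st,c=cv2.connectedComponentsWithStats(m.astype(np.uint8))
for i in range(1,n):
    if st[i,4]>20: print("top",c[i].round(),st[i],np.nanmean(P[l==i],0).round(4))
# racks by height
for nm,(r0,r1,c0,c1) in dict(storage=(205,275,88,232),charger=(155,250,272,420)).items():
    sub=P[r0:r1,c0:c1].reshape(-1,3); sub=sub[sub[:,2]>.004 if nm=="charger" else sub[:,2]>.005]
    r=cv2.minAreaRect((sub[:,:2]*1000).astype(np.float32));print(nm,r,cv2.boxPoints(r).round())
    print(np.histogram(sub[:,2],bins=np.arange(0,.1,.005)))
for t in ["tag_blue","tag_red","tag_green","tag_yellow"]:
    u,v=dict(tag_blue=(296,215),tag_red=(326,221),tag_green=(357,227),tag_yellow=(389,233))[t];print(t,P[v,u].round(4))
E
```

```text
table z 0.00032051298612967294 [ 5.67393956e-01 -2.36129590e-02  4.50913033e-04] [ 0.79891943 -0.0256111   0.00141823]
panel [ 0.637 -0.129  0.019]
panel [ 0.644 -0.086  0.017]
panel [ 0.624 -0.196  0.014]
panel [ 0.601 -0.305  0.015]
top [144. 100.] [128  85  25  23 142] [0.7722 0.2441 0.078 ]
top [329. 112.] [321 105  17  16 108] [ 0.7471 -0.146   0.0678]
top [301. 183.] [294 176  16  16 188] [ 0.5936 -0.0842  0.0745]
top [337. 187.] [329 180  16  16 195] [ 0.5845 -0.1566  0.0742]
top [368. 194.] [361 186  16  17 201] [ 0.5702 -0.2219  0.0743]
top [400. 202.] [393 195  15  15 198] [ 0.5529 -0.2861  0.0745]
top [558. 228.] [556 219   4  21  58] [ 0.4981 -0.6099  0.0711]
top [449. 236.] [441 228  16  17 124] [ 0.4827 -0.3856  0.0678]
storage ((484.01519775390625, 223.61672973632812), (306.6612243652344, 147.1938018798828), 89.55469512939453) [[409.  71.]
 [556.  70.]
 [559. 376.]
 [412. 378.]]
(array([   0, 2288, 1036,  694,  122,    0,    0,    0,    0,    0,    0,
          0,    0,    0,    0,    0,    0,    0,    0]), array([0.   , 0.005, 0.01 , 0.015, 0.02 , 0.025, 0.03 , 0.035, 0.04 ,
       0.045, 0.05 , 0.055, 0.06 , 0.065, 0.07 , 0.075, 0.08 , 0.085,
       0.09 , 0.095]))
charger ((565.9581298828125, -187.4565887451172), (327.6222839355469, 209.15419006347656), 89.03236389160156) [[ 459. -349.]
 [ 668. -353.]
 [ 673.  -25.]
 [ 464.  -22.]]
(array([ 217, 2302, 2025, 1112,  208,   46,   45,   72,   62,   53,  288,
        811,   72,   45,  421,  326,    0,    0,    0]), array([0.   , 0.005, 0.01 , 0.015, 0.02 , 0.025, 0.03 , 0.035, 0.04 ,
       0.045, 0.05 , 0.055, 0.06 , 0.065, 0.07 , 0.075, 0.08 , 0.085,
       0.09 , 0.095]))
tag_blue [ 0.5345 -0.0754  0.0134]
tag_red [ 0.5212 -0.1408  0.01  ]
tag_green [ 0.5074 -0.2077  0.0118]
tag_yellow [ 0.4938 -0.2768  0.0118]
```

```bash
python3 - <<'E'
from h import *
f=np.load("top.npz");P=f["P"];Z=cv2.GaussianBlur(np.nan_to_num(P[...,2]).astype(np.float32),(0,0),1.2)
for nm,pt in dict(storage=(237,162),charger=(191,351)).items():
    n,l,st,c=cv2.connectedComponentsWithStats((Z>.0055).astype(np.uint8))
    k=l[pt];m=(l==k).astype(np.uint8);print(st[k])
    m=cv2.morphologyEx(m,cv2.MORPH_OPEN,np.ones((5,5)))
    r=cv2.minAreaRect((P[...,:2][m>0]*1000).astype(np.float32));print(nm,r,cv2.boxPoints(r).round())
    cs,_=cv2.findContours(m,0,1);rr=cv2.minAreaRect(max(cs,key=len));print(rr,cv2.boxPoints(rr).round(1))
E
python3 - <<'E'
import cv2
d=cv2.imread("pics/top0.png");cv2.imwrite("pics/cropS.png",cv2.resize(d[200:280,84:236],None,fx=5,fy=5,interpolation=cv2.INTER_CUBIC))
E
```

```text
[  94  211  133  153 5926]
storage ((384.21405029296875, 199.23504638671875), (275.2887268066406, 285.45867919921875), 12.815628051757812) [[218. 308.]
 [282.  30.]
 [550.  91.]
 [487. 369.]]
((170.63412475585938, 287.56329345703125), (130.1707305908203, 132.2553253173828), 76.60750579833984) [[ 91.2 239.6]
 [219.9 208.9]
 [250.  335.6]
 [121.4 366.2]]
[ 280  160  134   85 7992]
charger ((564.9075317382812, -191.03402709960938), (278.9552307128906, 140.11317443847656), 78.3100814819336) [[ 468. -313.]
 [ 605. -342.]
 [ 662.  -69.]
 [ 525.  -40.]]
((346.8269348144531, 202.36538696289062), (128.84829711914062, 63.14939498901367), 11.309932708740234) [[277.5 220.7]
 [289.8 158.8]
 [416.2 184. ]
 [403.8 246. ]]
```

View pics/cropS.png

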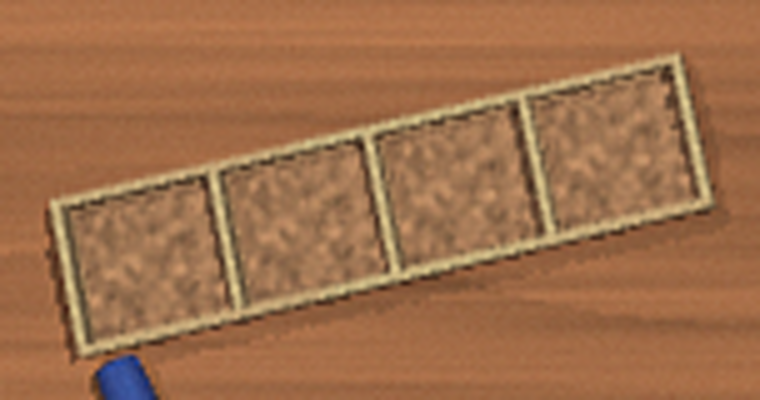

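The crop shows the outer top corners of the storage walls at crop pixels (50,203), (680,55), (713,207) and (82,355). A blue brush handle starts close to the front-left corner.

```bash
cat >> h.py <<'E'
def ray(d,u,v,z):
    K=d["intrinsics"];r=rot(d["attitude"]).apply([(u-K[0,2])/K[0,0],(v-K[1,2])/K[1,1],1]);p=d["position"]
    return p+r*(z-p[2])/r[2]
E
python3 - <<'E'
from h import *
from station import cams
d=cams.read_camera("top");P=cloud(d)
C=np.array([ray(d,(x+.5)/5-.5+84,(y+.5)/5-.5+200,.018) for x,y in [(50,203),(680,55),(713,207),(82,355)]])[:,:2]
print(C.round(4), [np.linalg.norm(C[i]-C[(i+1)%4]).round(4) for i in range(4)])
c=C.mean(0); ey=(C[0]-C[1]+C[3]-C[2]);ey/=np.linalg.norm(ey);ex=np.array([ey[1],-ey[0]])
yaw=np.arctan2(ex[1],ex[0]);print("storage",c,"yaw deg",np.degrees(yaw))
for b in (.102,.034,-.034,-.102):print(b,(c+ey*b).round(4))
print("brush z",np.nanmax(P[270:290,100:120,2]))
T=np.array([[.5936,-.0842],[.5845,-.1566],[.5702,-.2219],[.5529,-.2861]])
for n,t in zip("BRGY",T):print(n,t)
k=T[0]-T[3];print("pack row yaw",np.degrees(np.arctan2(-k[0],k[1])))
P2=np.load("top.npz")["P"]
# pack yaw from tower-top + block rect
Z=P[...,2]
for n,t in zip("BRGY",T):
    s=np.hypot(P[...,0]-t[0],P[...,1]-t[1])<.04
    m=s&(Z>.045)&(Z<.063);
    r=cv2.minAreaRect((P[...,:2][m]*1000).astype(np.float32));print(n,r)
E
```

```text
[[0.4832 0.3595]
 [0.5449 0.0901]
 [0.4791 0.0756]
 [0.4186 0.3433]] [np.float64(0.2763), np.float64(0.0674), np.float64(0.2744), np.float64(0.0666)]
storage [0.48148117 0.21711655] yaw deg 12.817093970382038
0.102 [0.4589 0.3166]
0.034 [0.4739 0.2503]
-0.034 [0.489 0.184]
-0.102 [0.5041 0.1177]
brush z 0.02291763616245146
B [ 0.5936 -0.0842]
R [ 0.5845 -0.1566]
G [ 0.5702 -0.2219]
Y [ 0.5529 -0.2861]
pack row yaw -11.397223634078408
B ((594.4723510742188, -84.39167022705078), (49.68489456176758, 44.55467987060547), 76.38908386230469)
R ((585.627685546875, -157.39981079101562), (50.17402648925781, 44.85685729980469), 77.15750122070312)
G ((570.8139038085938, -222.76947021484375), (50.33580017089844, 44.089656829833984), 74.50677490234375)
Y ((553.4696655273438, -286.62261962890625), (50.617488861083984, 44.252017974853516), 80.9272232055664)
```

>>> {"name": "apply_moves", "arguments": {
  "motion": [
    [[0, 0, -8.14], [0, 0, 0], 85],
    [[0, 0, -8.14], [0, 0, 0], 85],
    [[0, 0, -8.14], [0, 0, 0], 85],
    [[0, 0, -8.14], [0, 0, 0], 85],
    [[0, 0, -8.14], [0, 0, 0], 85],
    [[0, 0, -8.14], [0, 0, 0], 85],
    [[0, 0, -8.14], [0, 0, 0], 85],
    [[0, 0, 0], [0, 0, 0], 85]
  ],
  "force": 50
}}

```text
time_s: 2.0
tcp_pos: [0.1799, -0.4932, 0.2393]
ee_rot: [0.0, 0.782, 0.623, -0.0]
contact_force: [0.6, 1.0, -0.1]
width: 0.085
grasp_force: 0.0
```

>>> {"name": "apply_moves", "arguments": {
  "motion": [
    [[0, 0, 0], [20, 12, 0], 85],
    [[0, 0, 0], [35, 22, 0], 85],
    [[0, 0, 0], [35, 22, 0], 85],
    [[0, 0, 0], [35, 22, 0], 85],
    [[0, 0, 0], [35, 22, 0], 85],
    [[0, 0, 0], [35, 22, 0], 85],
    [[0, 0, 0], [35, 22, 0], 85],
    [[0, 0, 0], [35, 22, 0], 85]
  ]
}}

```text
time_s: 2.8
tcp_pos: [0.4022, -0.2709, 0.2395]
ee_rot: [0.0, 0.784, 0.621, 0.0]
contact_force: [0.1, -0.7, 0.1]
width: 0.0851
grasp_force: 0.0
```

>>> {"name": "apply_moves", "arguments": {
  "motion": [
    [[0, 0, 0], [35, 22, 0], 85],
    [[0, 0, 0], [35, 22, 0], 85],
    [[0, 0, 0], [35, 22, 0], 85],
    [[0, 0, 0], [35, 22, 0], 85],
    [[0, 0, 0], [35, 22, 10], 85],
    [[0, 0, 0], [35, 22, 10], 85],
    [[0, 0, 0], [16, 13, 0], 85],
    [[0, 0, 0], [0, 0, 0], 85]
  ]
}}

```text
time_s: 3.6
tcp_pos: [0.5943, -0.0825, 0.2181]
ee_rot: [-0.001, 0.783, 0.622, -0.0]
contact_force: [0.4, -0.4, -0.4]
width: 0.0853
grasp_force: 0.0
```

```bash
cat >> h.py <<'E'
PK=dict(B=([.594,-.0843],-13),R=([.585,-.157],-13),G=([.5705,-.2223],-14),Y=([.5532,-.2864],-10))
SC=np.array([.4815,.2171]);SY=12.8
def bay(b): a=np.radians(SY);return SC+b*np.array([-np.sin(a),np.cos(a)])
BAY=dict(B=bay(-.102),R=bay(-.034),G=bay(.034),Y=bay(.102))
def to(s,xy,z,yaw):
    """delta (tool turn z deg, tool shift mm after turning) to reach xy,z with tool y at yaw"""
    M=rot(s["ee_rot"]).as_matrix();y=M[:,1];cur=np.degrees(np.arctan2(y[1],y[0]))
    t=-((yaw-cur+90)%180-90)
    a=np.radians(cur-t);ty=np.array([np.cos(a),np.sin(a)]);tx=np.array([-ty[1],ty[0]])
    w=np.array([*xy,z])-s["tcp_pos"]
    print("t",s["time_s"].__round__(2),"pos",s["tcp_pos"].round(4),"yaw",round(cur,2),"tilt",np.degrees(np.arccos(-M[2,2])).round(2),"W",round(s["width"],4),"F",s["contact_force"].round(1),"g",round(s["grasp_force"],1))
    print("turn z",round(t,2),"shift x,y,z mm",(tx@w[:2]*1000).round(1),(ty@w[:2]*1000).round(1),(-w[2]*1000).round(1))
E
python3 - <<'E'
from h import *
from station import arm,cams,models
s=arm.get_state();to(s,*PK["B"][0:1],.16,PK["B"][1])
d=cams.read_camera("wrist");cv2.imwrite("pics/w0.png",d["pixels"]);K=d["intrinsics"];T=d["T_tool_cam"];print(K,T.round(4))
z=d["range_z"];v,u=np.mgrid[:420,:560];x=(u-K[0,2])/K[0,0];y=(v-K[1,2])/K[1,1];r=np.hypot(x,y)+1e-9
ok=(r<1.3)&(z>0);k=np.tan(np.minimum(r,1.3))/r
p=np.stack([x*k*z,y*k*z,z],-1)
M=rot(s["ee_rot"]).as_matrix();W=(p@T[:3,:3].T+T[:3,3])@M.T+s["tcp_pos"]
m=ok&(W[...,2]>.067)&(W[...,2]<.085)
n,l,st,c=cv2.connectedComponentsWithStats(m.astype(np.uint8))
for i in range(1,n):
    if st[i,4]>150: print(c[i].round(),st[i,4],np.mean(W[l==i],0).round(4),np.median(W[l==i],0).round(4), cv2.minAreaRect((W[l==i][:,:2]*1000).astype(np.float32)))
E
```

```text
t 3.6 pos [ 0.5943 -0.0825  0.2181] yaw -13.01 tilt 0.09 W 0.0853 F [ 0.4 -0.4 -0.4] g 0.0
turn z -0.01 shift x,y,z mm -1.8 0.1 58.1
[[325.1922621    0.         278.30548383]
 [  0.         325.1922621  210.56706348]
 [  0.           0.           1.        ]] [[ 7.000e-04 -9.584e-01 -2.854e-01  7.300e-02]
 [ 1.000e+00  7.000e-04  1.000e-04  5.000e-04]
 [ 1.000e-04 -2.854e-01  9.584e-01 -1.353e-01]
 [ 0.000e+00  0.000e+00  0.000e+00  1.000e+00]]
[280. 200.] 988 [ 0.5958 -0.0828  0.0748] [ 0.5958 -0.0826  0.075 ] ((595.5358276367188, -83.4888687133789), (27.833660125732422, 28.029327392578125), 77.17654418945312)
[439. 224.] 322 [ 0.7476 -0.1452  0.0677] [ 0.7475 -0.1452  0.0676] ((747.9248657226562, -144.9102020263672), (26.29336166381836, 26.26185417175293), 33.1972541809082)
[287. 272.] 800 [ 0.5866 -0.1547  0.0746] [ 0.5866 -0.1542  0.075 ] ((586.4848022460938, -156.34716796875), (27.918901443481445, 29.017723083496094), 78.02356719970703)
[287. 327.] 654 [ 0.5727 -0.2194  0.0744] [ 0.5727 -0.2184  0.075 ] ((572.5281982421875, -221.48046875), (29.293996810913086, 28.392032623291016), 76.74822998046875)
```

View pics/w0.png

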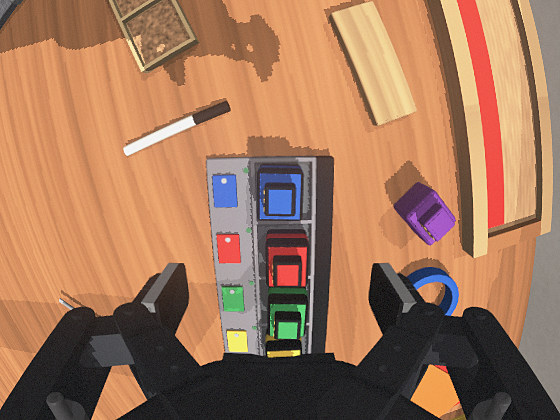

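The wrist view agrees with the top camera to within about 1.5 mm. Blue's tower is at (280,200), between the open fingers, and the purple look-alike is off to the side at (426,213). I'll descend and grip blue.

>>> {"name": "apply_moves", "arguments": {
  "motion": [
    [[0, 0, 0], [-0.5, 1, 25], 85],
    [[0, 0, 0], [-0.5, 0, 32], 85],
    [[0, 0, 0], [0, 0, 32], 85],
    [[0, 0, 0], [0, 0, 32], 85],
    [[0, 0, 0], [0, 0, 30], 85],
    [[0, 0, 0], [0, 0, 21], 85],
    [[0, 0, 0], [0, 0, 12], 85],
    [[0, 0, 0], [0, 0, 0], 85]
  ]
}}

```text
time_s: 4.45
tcp_pos: [0.5928, -0.0864, 0.034]
ee_rot: [-0.001, 0.783, 0.622, -0.001]
contact_force: [0.1, -0.2, -0.1]
width: 0.0845
grasp_force: 0.0
```

>>> {"name": "apply_moves", "arguments": {
  "motion": [
    [[0, 0, 0], [0, 0, 0], 70],
    [[0, 0, 0], [0, 0, 0], 60],
    [[0, 0, 0], [0, 0, 0], 52],
    [[0, 0, 0], [0, 0, 0], 46],
    [[0, 0, 0], [0, 0, 0], 40],
    [[0, 0, 0], [0, 0, 0], 35],
    [[0, 0, 0], [0, 0, 0], 35],
    [[0, 0, 0], [0, 0, 0], 35]
  ]
}}

```text
time_s: 5.25
tcp_pos: [0.5947, -0.0859, 0.0363]
ee_rot: [0.001, 0.782, 0.623, 0.001]
contact_force: [-0.4, 0.2, 5.7]
width: 0.0432
grasp_force: 53.3
```

>>> {"name": "apply_moves", "arguments": {
  "motion": [
    [[0, 0, 0], [0, 0, -8], 35],
    [[0, 0, 0], [0, 0, -20], 35],
    [[0, 0, 0], [0, 0, -34], 35],
    [[0, 0, 0], [0, 0, -34], 35],
    [[0, 0, -6.45], [0, 0, -24], 35],
    [[0, 0, -6.45], [0, 0, 0], 35],
    [[0, 0, -6.45], [0, 0, 0], 35],
    [[0, 0, -6.45], [0, 0, 0], 35]
  ]
}}

```text
time_s: 6.05
tcp_pos: [0.5932, -0.0856, 0.1543]
ee_rot: [-0.001, 0.622, 0.783, -0.001]
contact_force: [0.4, -0.1, -4.3]
width: 0.0431
grasp_force: 52.5
```

```bash
python3 - <<'E'
from h import *
from station import arm
to(arm.get_state(),BAY["B"]+[.001,-.001],.12,SY)
E
```

```text
t 6.05 pos [ 0.5932 -0.0856  0.1543] yaw 13.09 tilt 0.15 W 0.0431 F [ 0.4 -0.1 -4.3] g 52.5
turn z 0.29 shift x,y,z mm 216.8 -41.1 34.3
```

>>> {"name": "apply_moves", "arguments": {
  "motion": [
    [[0, 0, 0], [15, -3, 0], 35],
    [[0, 0, 0], [35, -7, 0], 35],
    [[0, 0, 0], [40, -8, 0], 35],
    [[0, 0, 0], [40, -8, 0], 35],
    [[0, 0, 0], [40, -7, 0], 35],
    [[0, 0, 0], [32, -5, 0], 35],
    [[0, 0, 0], [15, -3, 0], 35],
    [[0, 0, 0], [0, 0, 0], 35]
  ]
}}

```text
time_s: 6.85
tcp_pos: [0.5046, 0.1185, 0.1549]
ee_rot: [-0.0, 0.623, 0.782, -0.0]
contact_force: [0.4, -0.9, -4.2]
width: 0.0434
grasp_force: 52.3
```

```bash
cat > look.py <<'E'
import sys
from h import *
from station import arm,cams
def wl(name):
    s=arm.get_state();d=cams.read_camera("wrist");cv2.imwrite(f"pics/{name}.png",d["pixels"])
    K=d["intrinsics"];T=d["T_tool_cam"];z=d["range_z"];v,u=np.mgrid[:420,:560]
    x=(u-K[0,2])/K[0,0];y=(v-K[1,2])/K[1,1];r=np.hypot(x,y)+1e-9
    k=np.tan(np.minimum(r,1.3))/r;p=np.stack([x*k*z,y*k*z,z],-1)
    M=rot(s["ee_rot"]).as_matrix();W=(p@T[:3,:3].T+T[:3,3])@M.T+s["tcp_pos"];W[(z<=0)|(r>1.3)]=np.nan
    return s,d,W
def towers(W,zlo,zhi,h=.04):
    m=(W[...,2]>zlo)&(W[...,2]<zhi);n,l,st,c=cv2.connectedComponentsWithStats(m.astype(np.uint8))
    for i in range(1,n):
        if st[i,4]>150:
            r=cv2.minAreaRect((W[l==i][:,:2]*1000).astype(np.float32));print("tower",c[i].round(),st[i,4],np.round(r[0],1),np.round(r[1],1),round(r[2],1),"z",np.median(W[l==i][:,2]).round(4))
def wallrect(W):
    "storage wall-top pixels -> rectangle fit"
    a=np.radians(SY);ex=np.array([np.cos(a),np.sin(a)]);ey=np.array([-ex[1],ex[0]])
    q=W[...,:2]-SC;X=q@ex;Y=q@ey
    m=(W[...,2]>.0145)&(W[...,2]<.022)&(abs(X)<.05)&(abs(Y)<.155)
    for nm,sel,vec in [("front",(abs(X+.032)<.008)&(abs(Y)<.1),X),("back",(abs(X-.032)<.008)&(abs(Y)<.1),X)]+[(f"rib{k:.3f}",(abs(Y-k)<.009)&(abs(X)<.022),Y) for k in (-.136,-.068,0,.068,.136)]:
        t=vec[m&sel];print(nm,len(t),np.nanmedian(t).round(4) if len(t) else "")
E
python3 - <<'E'
from look import *
s,d,W=wl("w1");to(s,BAY["B"]+[.001,-.001],.12,SY);towers(W,.16,.2);wallrect(W)
E
```

```text
t 6.85 pos [0.5046 0.1185 0.1549] yaw 12.91 tilt 0.07 W 0.0434 F [ 0.4 -0.9 -4.2] g 52.3
turn z 0.11 shift x,y,z mm -1.9 0.1 34.9
tower [280. 288.] 16395 [509.2 122.6] [97.2 49.5] 12.9 z 0.1831
front 1141 -0.0304
back 1183 0.0327
rib-0.136 0 
rib-0.068 260 -0.0668
rib0.000 267 0.0005
rib0.068 302 0.0682
rib0.136 0
```

View pics/w1.png

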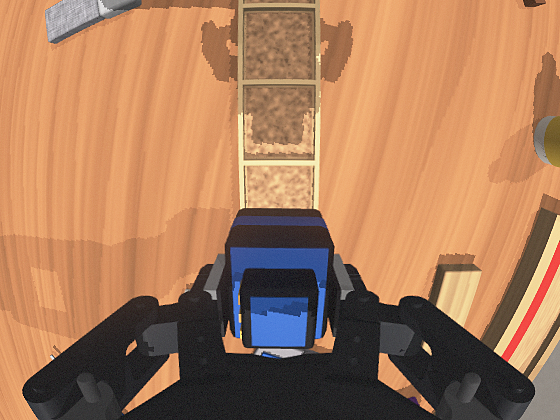

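The wrist view shows blue held upright at (280,300) and the storage bays beyond it, with the ribs at rows 80 and 160. The rack lies about 1 mm further on than I estimated.

```bash
sed -i 's/SC=np.array(\[.4815,.2171\])/SC=np.array([.4824,.2180])/; s/^def towers.*/def towers(W,zlo,zhi,h=.04):\n    W=W.copy();W[~(np.hypot(W[...,0]-np.nanmedian(W[285:330,260:300,0]),W[...,1]-np.nanmedian(W[285:330,260:300,1]))<h)]=np.nan/' look.py h.py
python3 - <<'E'
from look import *
s,d,W=wl("w1b");print(W[320,280],W[250,280]);towers(W,.186,.2,.025);to(s,BAY["B"],.037,SY)
E
```

```text
[0.50585961 0.12111531 0.19478578] [0.50159118 0.13985104 0.17589827]
tower [278. 313.] 5293 [505.3 119.4] [29.  29.1] 12.1 z 0.1936
tower [216. 303.] 280 [482.6 117.6] [ 3.1 14.8] 13.7 z 0.1876
tower [342. 303.] 365 [527.6 127.2] [ 3.9 16.7] 10.6 z 0.1877
t 6.9 pos [0.5053 0.1172 0.155 ] yaw 12.85 tilt 0.05 W 0.0435 F [ 1.   0.3 -4.2] g 52.3
turn z 0.05 shift x,y,z mm 1.4 -0.0 118.0
```

>>> {"name": "apply_moves", "arguments": {
  "motion": [
    [[0, 0, 0], [-0.8, 0, 10], 35],
    [[0, 0, 0], [0, 0, 25], 35],
    [[0, 0, 0], [0, 0, 30], 35],
    [[0, 0, 0], [0, 0, 25], 35],
    [[0, 0, 0], [0, 0, 15], 35],
    [[0, 0, 0], [0, 0, 7], 35],
    [[0, 0, 0], [0, 0, 3], 35],
    [[0, 0, 0], [0, 0, 0], 35]
  ]
}}

```text
time_s: 7.75
tcp_pos: [0.5064, 0.1155, 0.0404]
ee_rot: [0.0, 0.624, 0.781, 0.0]
contact_force: [0.1, 0.4, -4.2]
width: 0.0435
grasp_force: 52.2
```

>>> {"name": "apply_moves", "arguments": {
  "motion": [
    [[0, 0, 0], [0, 0, 1], 35],
    [[0, 0, 0], [0, 0, 1], 35],
    [[0, 0, 0], [0, 0, 1], 35],
    [[0, 0, 0], [0, 0, 1], 35],
    [[0, 0, 0], [0, 0, 0], 35],
    [[0, 0, 0], [0, 0, 0], 35],
    [[0, 0, 0], [0, 0, 0], 35],
    [[0, 0, 0], [0, 0, 0], 35]
  ]
}}

```text
time_s: 8.55
tcp_pos: [0.5061, 0.1159, 0.0364]
ee_rot: [0.0, 0.624, 0.782, 0.0]
contact_force: [-0.2, 0.3, -3.7]
width: 0.0434
grasp_force: 52.3
```

>>> {"name": "apply_moves", "arguments": {
  "motion": [
    [[0, 0, 0], [0, 0, 0.5], 35],
    [[0, 0, 0], [0, 0, 0.5], 35],
    [[0, 0, 0], [0, 0, 0.5], 35],
    [[0, 0, 0], [0, 0, 0], 35],
    [[0, 0, 0], [0, 0, 0], 35],
    [[0, 0, 0], [0, 0, 0], 35],
    [[0, 0, 0], [0, 0, 0], 35],
    [[0, 0, 0], [0, 0, 0], 35]
  ]
}}

```text
time_s: 9.35
tcp_pos: [0.5063, 0.116, 0.0363]
ee_rot: [0.0, 0.624, 0.782, 0.0]
contact_force: [-6.7, -0.6, 9.2]
width: 0.043
grasp_force: 53.9
```

```bash
python3 - <<'E'
from look import *
s,d,W=wl("w2");towers(W,.069,.08,.025);to(s,BAY["B"],.036,SY);wallrect(W)
E
```

```text
tower [278. 314.] 5131 [506.2 118.3] [29.  29.1] 12.1 z 0.075
tower [344. 304.] 152 [529.  127.1] [ 3.1 14.7] 13.8 z 0.0732
t 9.35 pos [0.5063 0.116  0.0363] yaw 12.83 tilt 0.04 W 0.043 F [-6.7 -0.6  9.2] g 53.9
turn z 0.03 shift x,y,z mm 2.8 -0.7 0.3
front 2680 -0.0311
back 2686 0.0317
rib-0.136 0 
rib-0.068 880 -0.0671
rib0.000 899 -0.0001
rib0.068 0 
rib0.136 0
```

Blue is seated, about 1 mm from its bay centre. Releasing.

>>> {"name": "apply_moves", "arguments": {
  "motion": [
    [[0, 0, 0], [0, 0, 0], 46],
    [[0, 0, 0], [0, 0, 0], 50],
    [[0, 0, 0], [0, 0, 0], 56],
    [[0, 0, 0], [0, 0, 0], 62],
    [[0, 0, 0], [0, 0, 0], 66],
    [[0, 0, 0], [0, 0, 0], 66],
    [[0, 0, 0], [0, 0, -10], 66],
    [[0, 0, 0], [0, 0, -25], 66]
  ]
}}

```text
time_s: 10.2
tcp_pos: [0.5046, 0.1157, 0.0685]
ee_rot: [-0.002, 0.624, 0.782, -0.002]
contact_force: [-0.2, -0.7, -0.6]
width: 0.0659
grasp_force: 0.0
```

>>> {"name": "apply_moves", "arguments": {
  "motion": [
    [[0, 0, 0], [0, 0, -40], 70],
    [[0, 0, 0], [0, 0, -40], 85],
    [[0, 0, 0], [0, 0, -25], 85],
    [[0, 0, 8], [0, 0, 0], 85],
    [[0, 0, 8], [0, 0, 0], 85],
    [[0, 0, 8], [0, 0, 0], 85],
    [[0, 0, 2], [0, 0, 0], 85],
    [[0, 0, 0], [0, 0, 0], 85]
  ]
}}

```text
time_s: 11.0
tcp_pos: [0.5061, 0.1159, 0.1756]
ee_rot: [0.0, 0.784, 0.621, 0.0]
contact_force: [0.3, -0.2, -0.1]
width: 0.0848
grasp_force: 0.0
```

```bash
sed -i 's/^PK=.*/PK=dict(B=([.5956,-.0832],-13),R=([.5863,-.1563],-13),G=([.5720,-.2215],-13),Y=([.5545,-.2858],-11))/' h.py
python3 - <<'E'
from look import *
s,d,W=wl("w3");to(s,PK["R"][0],.16,-13)
W2=W.copy();m=(W[...,2]>.068)&(W[...,2]<.08)&(np.hypot(W[...,0]-.505,W[...,1]-.1186)<.04)
print(cv2.minAreaRect((W[m][:,:2]*1000).astype(np.float32)),np.median(W[m],0))
E
```

```text
t 11.0 pos [0.5061 0.1159 0.1756] yaw -13.19 tilt 0.05 W 0.0848 F [ 0.3 -0.2 -0.1] g 0.0
turn z -0.19 shift x,y,z mm -247.2 139.3 15.6
((506.605712890625, 117.6830825805664), (28.976179122924805, 28.62664794921875), 11.250015258789062) [0.50707624 0.11910362 0.07507335]
```

>>> {"name": "apply_moves", "arguments": {
  "motion": [
    [[0, 0, 0], [-18, 10, 0], 85],
    [[0, 0, 0], [-38, 21, 0], 85],
    [[0, 0, 0], [-42, 24, 0], 85],
    [[0, 0, 0], [-42, 24, 0], 85],
    [[0, 0, 0], [-42, 24, 0], 85],
    [[0, 0, 0], [-38, 21, 0], 85],
    [[0, 0, 0], [-20, 11, 0], 85],
    [[0, 0, 0], [-7, 4, 0], 85]
  ]
}}

```text
time_s: 11.85
tcp_pos: [0.5852, -0.1586, 0.1747]
ee_rot: [0.0, 0.784, 0.621, -0.0]
contact_force: [-0.2, 0.3, -0.1]
width: 0.085
grasp_force: 0.0
```

```bash
python3 - <<'E'
from look import *
s,d,W=wl("w4");to(s,PK["R"][0],.035,-13)
for k,(c,_) in PK.items():
  m=(W[...,2]>.068)&(W[...,2]<.08)&(np.hypot(W[...,0]-c[0],W[...,1]-c[1])<.03)
  if m.sum()>100: print(k,cv2.minAreaRect((W[m][:,:2]*1000).astype(np.float32)))
E
```

```text
t 11.85 pos [ 0.5852 -0.1586  0.1747] yaw -13.28 tilt 0.02 W 0.085 F [-0.2  0.3 -0.1] g 0.0
turn z -0.28 shift x,y,z mm 2.5 0.6 139.7
R ((586.2470703125, -156.5322265625), (27.827726364135742, 28.556215286254883), 76.70930480957031)
G ((572.0936889648438, -221.9679412841797), (29.027141571044922, 28.263362884521484), 75.85844421386719)
Y ((554.78125, -284.24298095703125), (25.31277847290039, 28.393802642822266), 79.0967788696289)
```

>>> {"name": "apply_moves", "arguments": {
  "motion": [
    [[0, 0, 0], [2, 1, 20], 85],
    [[0, 0, 0], [0.5, 0, 30], 85],
    [[0, 0, 0], [0, 0, 32], 85],
    [[0, 0, 0], [0, 0, 28], 85],
    [[0, 0, 0], [0, 0, 18], 85],
    [[0, 0, 0], [0, 0, 11], 80],
    [[0, 0, 0], [0, 0, 0], 70],
    [[0, 0, 0], [0, 0, 0], 60]
  ]
}}

```text
time_s: 12.7
tcp_pos: [0.5872, -0.1537, 0.037]
ee_rot: [0.001, 0.783, 0.622, 0.0]
contact_force: [0.4, -0.0, 0.6]
width: 0.06
grasp_force: 0.0
```

>>> {"name": "apply_moves", "arguments": {
  "motion": [
    [[0, 0, 0], [0, 0, 0], 52],
    [[0, 0, 0], [0, 0, 0], 46],
    [[0, 0, 0], [0, 0, 0], 40],
    [[0, 0, 0], [0, 0, 0], 35],
    [[0, 0, 0], [0, 0, 0], 35],
    [[0, 0, 0], [0, 0, 0], 35],
    [[0, 0, 0], [0, 0, 0], 35],
    [[0, 0, 0], [0, 0, 0], 35]
  ]
}}

```text
time_s: 13.5
tcp_pos: [0.5873, -0.1543, 0.0373]
ee_rot: [0.001, 0.784, 0.621, 0.001]
contact_force: [-0.8, 0.6, 6.5]
width: 0.0435
grasp_force: 54.1
```

>>> {"name": "apply_moves", "arguments": {
  "motion": [
    [[0, 0, 0], [0, 0, -8], 35],
    [[0, 0, 0], [0, 0, -20], 35],
    [[0, 0, 0], [0, 0, -34], 35],
    [[0, 0, 0], [0, 0, -34], 35],
    [[0, 0, -6.5], [0, 0, -24], 35],
    [[0, 0, -6.5], [0, 0, 0], 35],
    [[0, 0, -6.5], [0, 0, 0], 35],
    [[0, 0, -6.5], [0, 0, 0], 35]
  ]
}}

```text
time_s: 14.3
tcp_pos: [0.5861, -0.154, 0.1551]
ee_rot: [-0.001, 0.622, 0.783, -0.0]
contact_force: [-0.0, -0.5, -4.9]
width: 0.0432
grasp_force: 53.1
```

```bash
python3 - <<'E'
from h import *
from station import arm
to(arm.get_state(),BAY["R"],.15,SY)
E
```

```text
t 14.3 pos [ 0.5861 -0.154   0.1551] yaw 13.08 tilt 0.1 W 0.0432 F [-0.  -0.5 -4.9] g 53.1
turn z 0.28 shift x,y,z mm 351.7 -18.7 5.1
```

>>> {"name": "apply_moves", "arguments": {
  "motion": [
    [[0, 0, 0], [20, -1, 0], 35],
    [[0, 0, 0], [42, -2, 0], 35],
    [[0, 0, 0], [48, -3, 0], 35],
    [[0, 0, 0], [48, -3, 0], 35],
    [[0, 0, 0], [48, -3, 0], 35],
    [[0, 0, 0], [48, -3, 0], 35],
    [[0, 0, 0], [45, -2, 0], 35],
    [[0, 0, 0], [35, -1, 0], 35]
  ]
}}

```text
time_s: 15.1
tcp_pos: [0.4934, 0.1697, 0.1553]
ee_rot: [-0.001, 0.623, 0.782, -0.0]
contact_force: [0.1, -0.8, -4.9]
width: 0.043
grasp_force: 52.9
```

>>> {"name": "apply_moves", "arguments": {
  "motion": [
    [[0, 0, 0], [14, -1, 0], 35],
    [[0, 0, 0], [4, 0, 0], 35],
    [[0, 0, 0], [0, 0, 10], 35],
    [[0, 0, 0], [0, 0, 20], 35],
    [[0, 0, 0], [0, 0, 10], 35],
    [[0, 0, 0], [0, 0, 0], 35],
    [[0, 0, 0], [0, 0, 0], 35],
    [[0, 0, 0], [0, 0, 0], 35]
  ]
}}

```text
time_s: 15.9
tcp_pos: [0.4907, 0.1847, 0.1167]
ee_rot: [0.001, 0.624, 0.781, 0.001]
contact_force: [0.4, 0.3, -4.5]
width: 0.0432
grasp_force: 52.8
```

```bash
cat >> look.py <<'E'
def held(key):
    s,d,W=wl("h_"+key);p=s["tcp_pos"];to(s,BAY[key],.036,SY)
    m=(W[...,2]>p[2]+.032)&(W[...,2]<p[2]+.046)&(np.hypot(W[...,0]-p[0],W[...,1]-p[1])<.023)
    r=cv2.minAreaRect((W[m][:,:2]*1000).astype(np.float32));a=np.radians(SY);e=(np.array(r[0])/1000-BAY[key])
    print("held",np.round(r[0],1),np.round(r[1],1),round(r[2],1),"topz",np.median(W[m][:,2]).round(4),"bay",BAY[key].round(4))
    print("correct tool x",round(-1000*(e@[-np.sin(a),np.cos(a)]),1),"tool y",round(-1000*(e@[np.cos(a),np.sin(a)]),1),"down",round(1000*(np.median(W[m][:,2])-.0745),1))
    wallrect(W)
E
python3 -c "
from look import *
held('R')"
```

```text
t 15.9 pos [0.4907 0.1847 0.1167] yaw 12.79 tilt 0.09 W 0.0432 F [ 0.4  0.3 -4.5] g 52.8
turn z -0.01 shift x,y,z mm 0.3 -0.7 80.7
held [491.4 182.3] [45.4 28.5] 13.5 topz 0.1545 bay [0.4899 0.1848]
correct tool x 2.8 tool y -0.9 down 80.0
front 1272 -0.0314
back 1227 0.0317
rib-0.136 0 
rib-0.068 0 
rib0.000 366 0.0009
rib0.068 372 0.0681
rib0.136 0
```

>>> {"name": "apply_moves", "arguments": {
  "motion": [
    [[0, 0, 0], [2.5, -0.8, 8], 35],
    [[0, 0, 0], [0, 0, 20], 35],
    [[0, 0, 0], [0, 0, 24], 35],
    [[0, 0, 0], [0, 0, 15], 35],
    [[0, 0, 0], [0, 0, 7], 35],
    [[0, 0, 0], [0, 0, 2], 35],
    [[0, 0, 0], [0, 0, 1], 35],
    [[0, 0, 0], [0, 0, 0], 35]
  ]
}}

```text
time_s: 16.75
tcp_pos: [0.4892, 0.1874, 0.0397]
ee_rot: [0.001, 0.624, 0.782, 0.001]
contact_force: [-0.1, 0.7, -3.3]
width: 0.043
grasp_force: 52.8
```

>>> {"name": "apply_moves", "arguments": {
  "motion": [
    [[0, 0, 0], [0, 0, 0.7], 35],
    [[0, 0, 0], [0, 0, 0.7], 35],
    [[0, 0, 0], [0, 0, 0.7], 35],
    [[0, 0, 0], [0, 0, 0.5], 35],
    [[0, 0, 0], [0, 0, 0], 35],
    [[0, 0, 0], [0, 0, 0], 35],
    [[0, 0, 0], [0, 0, 0], 35],
    [[0, 0, 0], [0, 0, 0], 35]
  ]
}}

```text
time_s: 17.55
tcp_pos: [0.4889, 0.1873, 0.0372]
ee_rot: [0.0, 0.624, 0.782, 0.0]
contact_force: [-4.0, -1.3, 5.3]
width: 0.0431
grasp_force: 54.0
```

```bash
python3 -c "
from look import *
held('R')"
```

```text
t 17.55 pos [0.4889 0.1873 0.0372] yaw 12.82 tilt 0.04 W 0.0431 F [-4.  -1.3  5.3] g 54.0
turn z 0.02 shift x,y,z mm -2.6 0.4 1.2
held [489.6 185. ] [45.6 28.6] 11.4 topz 0.0749 bay [0.4899 0.1848]
correct tool x -0.2 tool y 0.3 down 0.4
front 2804 -0.0312
back 2817 0.0316
rib-0.136 0 
rib-0.068 0 
rib0.000 852 0.001
rib0.068 927 0.0681
rib0.136 0
```

Red is seated and centred. I'll release it and go for green.

>>> {"name": "apply_moves", "arguments": {
  "motion": [
    [[0, 0, 0], [0, 0, 0], 46],
    [[0, 0, 0], [0, 0, 0], 50],
    [[0, 0, 0], [0, 0, 0], 56],
    [[0, 0, 0], [0, 0, 0], 62],
    [[0, 0, 0], [0, 0, 0], 66],
    [[0, 0, 0], [0, 0, 0], 66],
    [[0, 0, 0], [0, 0, -10], 66],
    [[0, 0, 0], [0, 0, -25], 66]
  ]
}}

```text
time_s: 18.4
tcp_pos: [0.4873, 0.1867, 0.0699]
ee_rot: [-0.001, 0.624, 0.782, -0.002]
contact_force: [0.8, -0.1, 0.4]
width: 0.0659
grasp_force: 0.0
```

>>> {"name": "apply_moves", "arguments": {
  "motion": [
    [[0, 0, 0], [0, 0, -40], 70],
    [[0, 0, 0], [0, 0, -40], 85],
    [[0, 0, 0], [0, 0, -25], 85],
    [[0, 0, 8], [0, 0, 0], 85],
    [[0, 0, 8], [0, 0, 0], 85],
    [[0, 0, 8], [0, 0, 0], 85],
    [[0, 0, 2], [0, 0, 0], 85],
    [[0, 0, 0], [0, 0, 0], 85]
  ]
}}

```text
time_s: 19.2
tcp_pos: [0.4887, 0.1872, 0.177]
ee_rot: [0.0, 0.784, 0.621, 0.0]
contact_force: [0.4, 0.5, -0.2]
width: 0.0849
grasp_force: 0.0
```

```bash
python3 - <<'E'
from look import *
s,d,W=wl("w5");to(s,PK["G"][0],.16,-13)
E
```

```text
t 19.2 pos [0.4887 0.1872 0.177 ] yaw -13.19 tilt 0.05 W 0.0849 F [ 0.4  0.5 -0.2] g 0.0
turn z -0.19 shift x,y,z mm -379.5 173.1 17.0
```

View pics/w5.png

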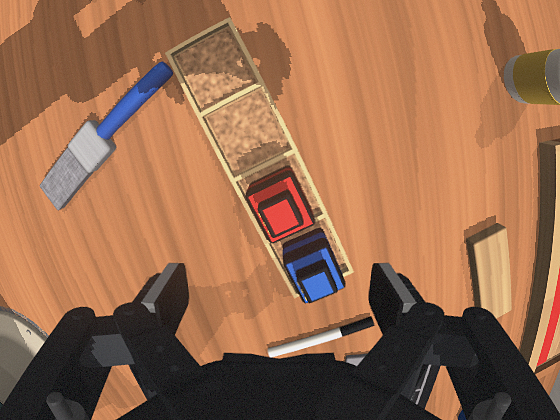

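Red (280,205) and blue (315,270) stand properly in the two rightmost bays.

>>> {"name": "apply_moves", "arguments": {
  "motion": [
    [[0, 0, 0], [-18, 8, 0], 85],
    [[0, 0, 0], [-38, 17, 0], 85],
    [[0, 0, 0], [-42, 20, 0], 85],
    [[0, 0, 0], [-42, 20, 0], 85],
    [[0, 0, 0], [-42, 20, 0], 85],
    [[0, 0, 0], [-42, 20, 0], 85],
    [[0, 0, 0], [-42, 20, 0], 85],
    [[0, 0, 0], [-42, 20, 0], 85]
  ]
}}

```text
time_s: 20.05
tcp_pos: [0.5598, -0.1477, 0.1767]
ee_rot: [0.0, 0.783, 0.622, 0.0]
contact_force: [0.7, 0.2, -0.5]
width: 0.0848
grasp_force: 0.0
```

>>> {"name": "apply_moves", "arguments": {
  "motion": [
    [[0, 0, 0], [-38, 16, 0], 85],
    [[0, 0, 0], [-22, 9, 0], 85],
    [[0, 0, 0], [-10, 3, 0], 85],
    [[0, 0, 0], [0, 0, 10], 85],
    [[0, 0, 0], [0, 0, 0], 85],
    [[0, 0, 0], [0, 0, 0], 85],
    [[0, 0, 0], [0, 0, 0], 85],
    [[0, 0, 0], [0, 0, 0], 85]
  ]
}}

```text
time_s: 20.85
tcp_pos: [0.5711, -0.2196, 0.1667]
ee_rot: [0.0, 0.783, 0.622, 0.0]
contact_force: [0.4, 0.5, 0.4]
width: 0.0848
grasp_force: 0.0
```

```bash
python3 - <<'E'
from look import *
s,d,W=wl("w6")
for k in "GY":
  c=PK[k][0];m=(W[...,2]>.068)&(W[...,2]<.08)&(np.hypot(W[...,0]-c[0],W[...,1]-c[1])<.03)
  if m.sum()>100: r=cv2.minAreaRect((W[m][:,:2]*1000).astype(np.float32));print(k,r);to(s,np.array(r[0])/1000,.036,-13)
E
```

```text
G ((571.8372802734375, -222.18069458007812), (28.331026077270508, 28.779544830322266), 75.12848663330078)
t 20.85 pos [ 0.5711 -0.2196  0.1667] yaw -13.11 tilt 0.04 W 0.0848 F [0.4 0.5 0.4] g 0.0
turn z -0.11 shift x,y,z mm -2.4 1.3 130.7
Y ((554.1724853515625, -286.683837890625), (28.8481388092041, 28.763330459594727), 78.76551818847656)
t 20.85 pos [ 0.5711 -0.2196  0.1667] yaw -13.11 tilt 0.04 W 0.0848 F [0.4 0.5 0.4] g 0.0
turn z -0.11 shift x,y,z mm -69.2 -1.4 130.7
```

>>> {"name": "apply_moves", "arguments": {
  "motion": [
    [[0, 0, 1.5], [-2, 1, 18], 85],
    [[0, 0, 0], [0, 0, 28], 85],
    [[0, 0, 0], [0, 0, 32], 85],
    [[0, 0, 0], [0, 0, 28], 85],
    [[0, 0, 0], [0, 0, 16], 85],
    [[0, 0, 0], [0, 0, 8], 80],
    [[0, 0, 0], [0, 0, 0], 70],
    [[0, 0, 0], [0, 0, 0], 60]
  ]
}}

```text
time_s: 21.7
tcp_pos: [0.5723, -0.2228, 0.0378]
ee_rot: [0.001, 0.792, 0.611, 0.001]
contact_force: [-0.6, 0.1, 0.7]
width: 0.0602
grasp_force: 0.0
```

>>> {"name": "apply_moves", "arguments": {
  "motion": [
    [[0, 0, 0], [0, 0, 0], 52],
    [[0, 0, 0], [0, 0, 0], 46],
    [[0, 0, 0], [0, 0, 0], 40],
    [[0, 0, 0], [0, 0, 0], 35],
    [[0, 0, 0], [0, 0, 0], 35],
    [[0, 0, 0], [0, 0, 0], 35],
    [[0, 0, 0], [0, 0, 0], 35],
    [[0, 0, 0], [0, 0, 0], 35]
  ]
}}

```text
time_s: 22.5
tcp_pos: [0.5721, -0.2228, 0.0376]
ee_rot: [0.001, 0.792, 0.611, 0.0]
contact_force: [-0.7, -0.3, 5.7]
width: 0.0434
grasp_force: 54.1
```

>>> {"name": "apply_moves", "arguments": {
  "motion": [
    [[0, 0, 0], [0, 0, -8], 35],
    [[0, 0, 0], [0, 0, -20], 35],
    [[0, 0, 0], [0, 0, -34], 35],
    [[0, 0, 0], [0, 0, -34], 35],
    [[0, 0, -6.8], [0, 0, -24], 35],
    [[0, 0, -6.8], [0, 0, 0], 35],
    [[0, 0, -6.8], [0, 0, 0], 35],
    [[0, 0, -6.8], [0, 0, 0], 35]
  ]
}}

```text
time_s: 23.3
tcp_pos: [0.5709, -0.2222, 0.1555]
ee_rot: [-0.001, 0.624, 0.782, -0.0]
contact_force: [-0.2, 0.0, -4.7]
width: 0.0429
grasp_force: 53.1
```

```bash
python3 - <<'E'
from h import *
from station import arm
to(arm.get_state(),BAY["G"],.15,SY)
E
```

```text
t 23.3 pos [ 0.5709 -0.2222  0.1555] yaw 12.8 tilt 0.11 W 0.0429 F [-0.2  0.  -4.7] g 53.1
turn z 0.0 shift x,y,z mm 482.9 11.2 5.5
```

>>> {"name": "apply_moves", "arguments": {
  "motion": [
    [[0, 0, 0], [20, 0, 0], 35],
    [[0, 0, 0], [40, 1, 0], 35],
    [[0, 0, 0], [45, 1, 0], 35],
    [[0, 0, 0], [45, 1, 0], 35],
    [[0, 0, 0], [45, 1, 0], 35],
    [[0, 0, 0], [45, 1, 0], 35],
    [[0, 0, 0], [45, 1, 0], 35],
    [[0, 0, 0], [45, 1, 0], 35]
  ]
}}

```text
time_s: 24.1
tcp_pos: [0.5055, 0.1028, 0.1557]
ee_rot: [-0.0, 0.626, 0.78, -0.001]
contact_force: [0.4, -0.1, -4.6]
width: 0.0432
grasp_force: 52.9
```

>>> {"name": "apply_moves", "arguments": {
  "motion": [
    [[0, 0, 0], [45, 1, 0], 35],
    [[0, 0, 0], [45, 1, 0], 35],
    [[0, 0, 0], [38, 1, 0], 35],
    [[0, 0, 0], [20, 1, 0], 35],
    [[0, 0, 0], [5, 0, 15], 35],
    [[0, 0, 0], [0, 0, 20], 35],
    [[0, 0, 0], [0, 0, 5], 35],
    [[0, 0, 0], [0, 0, 0], 35]
  ]
}}

```text
time_s: 24.9
tcp_pos: [0.4767, 0.2502, 0.1143]
ee_rot: [-0.001, 0.626, 0.78, -0.002]
contact_force: [0.0, 0.2, -4.1]
width: 0.0429
grasp_force: 52.7
```

```bash
python3 -c "
from look import *
held('G')"
```

```text
t 24.9 pos [0.4767 0.2502 0.1143] yaw 12.47 tilt 0.23 W 0.0429 F [ 0.   0.2 -4.1] g 52.7
turn z -0.33 shift x,y,z mm 1.3 -1.6 78.3
held [476.8 251. ] [45.2 28.9] 12.5 topz 0.1517 bay [0.4749 0.2512]
correct tool x 0.6 tool y -1.8 down 77.2
front 702 -0.0315
back 602 0.0318
rib-0.136 0 
rib-0.068 0 
rib0.000 0 
rib0.068 368 0.0688
rib0.136 366 0.1359
```

>>> {"name": "apply_moves", "arguments": {
  "motion": [
    [[0, 0, 0], [0.6, -1.7, 8], 35],
    [[0, 0, 0], [0, 0, 20], 35],
    [[0, 0, 0], [0, 0, 22], 35],
    [[0, 0, 0], [0, 0, 15], 35],
    [[0, 0, 0], [0, 0, 7], 35],
    [[0, 0, 0], [0, 0, 2], 35],
    [[0, 0, 0], [0, 0, 0.7], 35],
    [[0, 0, 0], [0, 0, 0], 35]
  ]
}}

```text
time_s: 25.75
tcp_pos: [0.4763, 0.2519, 0.0425]
ee_rot: [0.0, 0.626, 0.78, 0.001]
contact_force: [-0.4, -0.0, -4.5]
width: 0.0432
grasp_force: 52.9
```

>>> {"name": "apply_moves", "arguments": {
  "motion": [
    [[0, 0, 0], [0, 0, 0.7], 35],
    [[0, 0, 0], [0, 0, 0.7], 35],
    [[0, 0, 0], [0, 0, 0.5], 35],
    [[0, 0, 0], [0, 0, 0], 35],
    [[0, 0, 0], [0, 0, 0], 35],
    [[0, 0, 0], [0, 0, 0], 35],
    [[0, 0, 0], [0, 0, 0], 35],
    [[0, 0, 0], [0, 0, 0], 35]
  ]
}}

```text
time_s: 26.55
tcp_pos: [0.4757, 0.2516, 0.0396]
ee_rot: [0.0, 0.626, 0.78, -0.0]
contact_force: [-0.1, 0.1, -3.8]
width: 0.043
grasp_force: 52.9
```

```bash
python3 -c "
from look import *
held('G')"
```

```text
t 26.55 pos [0.4757 0.2516 0.0396] yaw 12.53 tilt 0.01 W 0.043 F [-0.1  0.1 -3.8] g 52.9
turn z -0.27 shift x,y,z mm -0.3 -0.9 3.6
held [475.7 252.4] [45.5 28.6] 12.5 topz 0.0769 bay [0.4749 0.2512]
correct tool x -1.0 tool y -1.1 down 2.4
front 1403 -0.0312
back 1424 0.0316
rib-0.136 0 
rib-0.068 0 
rib0.000 0 
rib0.068 1169 0.068
rib0.136 879 0.136
```

>>> {"name": "apply_moves", "arguments": {
  "motion": [
    [[0, 0, 0], [-0.5, -0.5, 0.7], 35],
    [[0, 0, 0], [0, 0, 0.7], 35],
    [[0, 0, 0], [0, 0, 0.6], 35],
    [[0, 0, 0], [0, 0, 0.5], 35],
    [[0, 0, 0], [0, 0, 0], 35],
    [[0, 0, 0], [0, 0, 0], 35],
    [[0, 0, 0], [0, 0, 0], 35],
    [[0, 0, 0], [0, 0, 0], 35]
  ]
}}

```text
time_s: 27.4
tcp_pos: [0.4755, 0.2511, 0.0376]
ee_rot: [0.0, 0.626, 0.78, 0.0]
contact_force: [-4.4, -1.9, 5.7]
width: 0.0431
grasp_force: 54.0
```

Green is seated. I'll release it and go for yellow.

>>> {"name": "apply_moves", "arguments": {
  "motion": [
    [[0, 0, 0], [0, 0, 0], 46],
    [[0, 0, 0], [0, 0, 0], 50],
    [[0, 0, 0], [0, 0, 0], 56],
    [[0, 0, 0], [0, 0, 0], 62],
    [[0, 0, 0], [0, 0, 0], 66],
    [[0, 0, 0], [0, 0, 0], 66],
    [[0, 0, 0], [0, 0, -10], 66],
    [[0, 0, 0], [0, 0, -25], 66]
  ]
}}

```text
time_s: 28.2
tcp_pos: [0.474, 0.2504, 0.0707]
ee_rot: [-0.001, 0.626, 0.78, -0.002]
contact_force: [0.3, 0.1, -0.7]
width: 0.0659
grasp_force: 0.0
```

>>> {"name": "apply_moves", "arguments": {
  "motion": [
    [[0, 0, 0], [0, 0, -40], 70],
    [[0, 0, 0], [0, 0, -40], 85],
    [[0, 0, 0], [0, 0, -25], 85],
    [[0, 0, 8], [0, 0, 0], 85],
    [[0, 0, 8], [0, 0, 0], 85],
    [[0, 0, 7.5], [0, 0, 0], 85],
    [[0, 0, 0], [0, 0, 0], 85],
    [[0, 0, 0], [0, 0, 0], 85]
  ]
}}

```text
time_s: 29.0
tcp_pos: [0.4753, 0.251, 0.1776]
ee_rot: [0.0, 0.77, 0.638, 0.0]
contact_force: [0.2, 0.2, 0.2]
width: 0.0846
grasp_force: 0.0
```

```bash
python3 - <<'E'
from look import *
s=arm.get_state();to(s,[.5542,-.2867],.16,-11)
E
```

```text
t 29.0 pos [0.4753 0.251  0.1776] yaw -10.78 tilt 0.03 W 0.0846 F [0.2 0.2 0.2] g 0.0
turn z 0.22 shift x,y,z mm -512.8 180.0 17.6
```

>>> {"name": "apply_moves", "arguments": {
  "motion": [
    [[0, 0, 0], [-20, 7, 0], 85],
    [[0, 0, 0], [-38, 13, 0], 85],
    [[0, 0, 0], [-42, 15, 0], 85],
    [[0, 0, 0], [-42, 15, 0], 85],
    [[0, 0, 0], [-42, 15, 0], 85],
    [[0, 0, 0], [-42, 15, 0], 85],
    [[0, 0, 0], [-42, 15, 0], 85],
    [[0, 0, 0], [-42, 15, 0], 85]
  ]
}}

```text
time_s: 29.8
tcp_pos: [0.5242, -0.0761, 0.1775]
ee_rot: [0.0, 0.77, 0.637, 0.0]
contact_force: [0.7, -0.3, 0.3]
width: 0.085
grasp_force: 0.0
```

>>> {"name": "apply_moves", "arguments": {
  "motion": [
    [[0, 0, 0], [-42, 15, 0], 85],
    [[0, 0, 0], [-42, 15, 0], 85],
    [[0, 0, 0], [-42, 15, 0], 85],
    [[0, 0, 0], [-40, 14, 0], 85],
    [[0, 0, 0], [-26, 8, 0], 85],
    [[0, 0, 0], [-11, 3, 0], 85],
    [[0, 0, 0], [0, 0, 10], 85],
    [[0, 0, 0], [0, 0, 0], 85]
  ]
}}

```text
time_s: 30.6
tcp_pos: [0.5538, -0.2853, 0.165]
ee_rot: [-0.002, 0.771, 0.637, -0.0]
contact_force: [-0.0, 1.0, 0.0]
width: 0.0853
grasp_force: 0.0
```

```bash
python3 - <<'E'
from look import *
s,d,W=wl("w7")
for k in "Y":
  c=PK[k][0];m=(W[...,2]>.068)&(W[...,2]<.08)&(np.hypot(W[...,0]-c[0],W[...,1]-c[1])<.03)
  r=cv2.minAreaRect((W[m][:,:2]*1000).astype(np.float32));print(k,r);to(s,np.array(r[0])/1000,.036,-11)
E
```

```text
Y ((554.27685546875, -286.6519470214844), (28.189184188842773, 28.344675064086914), 79.7560043334961)
t 30.6 pos [ 0.5538 -0.2853  0.165 ] yaw -10.88 tilt 0.19 W 0.0853 F [-0.  1.  0.] g 0.0
turn z 0.12 shift x,y,z mm -1.2 0.7 129.0
```

>>> {"name": "apply_moves", "arguments": {
  "motion": [
    [[0, 0, 0], [-1, 0.7, 18], 85],
    [[0, 0, 0], [0, 0, 28], 85],
    [[0, 0, 0], [0, 0, 32], 85],
    [[0, 0, 0], [0, 0, 28], 85],
    [[0, 0, 0], [0, 0, 15], 85],
    [[0, 0, 0], [0, 0, 8], 80],
    [[0, 0, 0], [0, 0, 0], 70],
    [[0, 0, 0], [0, 0, 0], 60]
  ]
}}

```text
time_s: 31.45
tcp_pos: [0.5556, -0.2881, 0.0397]
ee_rot: [0.001, 0.771, 0.636, 0.0]
contact_force: [0.6, 0.1, 0.7]
width: 0.0601
grasp_force: 0.0
```

>>> {"name": "apply_moves", "arguments": {
  "motion": [
    [[0, 0, 0], [0, 0, 0], 52],
    [[0, 0, 0], [0, 0, 0], 46],
    [[0, 0, 0], [0, 0, 0], 40],
    [[0, 0, 0], [0, 0, 0], 35],
    [[0, 0, 0], [0, 0, 0], 35],
    [[0, 0, 0], [0, 0, 0], 35],
    [[0, 0, 0], [0, 0, 0], 35],
    [[0, 0, 0], [0, 0, 0], 35]
  ]
}}

```text
time_s: 32.25
tcp_pos: [0.5553, -0.2884, 0.0395]
ee_rot: [0.001, 0.772, 0.636, 0.0]
contact_force: [-2.6, 0.3, 5.8]
width: 0.0427
grasp_force: 54.3
```

>>> {"name": "apply_moves", "arguments": {
  "motion": [
    [[0, 0, 0], [0, 0, -8], 35],
    [[0, 0, 0], [0, 0, -20], 35],
    [[0, 0, 0], [0, 0, -34], 35],
    [[0, 0, 0], [0, 0, -34], 35],
    [[0, 0, -5.9], [0, 0, -24], 35],
    [[0, 0, -5.9], [0, 0, 0], 35],
    [[0, 0, -5.9], [0, 0, 0], 35],
    [[0, 0, -5.9], [0, 0, 0], 35]
  ]
}}

```text
time_s: 33.05
tcp_pos: [0.5544, -0.2877, 0.1573]
ee_rot: [-0.001, 0.623, 0.782, -0.0]
contact_force: [-0.4, -0.3, -4.6]
width: 0.043
grasp_force: 53.2
```

```bash
python3 - <<'E'
from h import *
from station import arm
to(arm.get_state(),BAY["Y"],.15,SY)
E
```

```text
t 33.05 pos [ 0.5544 -0.2877  0.1573] yaw 12.86 tilt 0.1 W 0.043 F [-0.4 -0.3 -4.6] g 53.2
turn z 0.06 shift x,y,z mm 611.0 41.9 7.3
```

>>> {"name": "apply_moves", "arguments": {
  "motion": [
    [[0, 0, 0], [20, 1, 0], 35],
    [[0, 0, 0], [40, 3, 0], 35],
    [[0, 0, 0], [44, 3, 0], 35],
    [[0, 0, 0], [44, 3, 0], 35],
    [[0, 0, 0], [44, 3, 0], 35],
    [[0, 0, 0], [44, 3, 0], 35],
    [[0, 0, 0], [44, 3, 0], 35],
    [[0, 0, 0], [44, 3, 0], 35]
  ]
}}

```text
time_s: 33.85
tcp_pos: [0.5044, 0.0347, 0.1575]
ee_rot: [-0.001, 0.625, 0.78, -0.0]
contact_force: [1.4, 0.1, -4.7]
width: 0.0429
grasp_force: 53.1
```

>>> {"name": "apply_moves", "arguments": {
  "motion": [
    [[0, 0, 0], [44, 3, 0], 35],
    [[0, 0, 0], [44, 3, 0], 35],
    [[0, 0, 0], [44, 3, 0], 35],
    [[0, 0, 0], [44, 3, 0], 35],
    [[0, 0, 0], [44, 3, 0], 35],
    [[0, 0, 0], [38, 2, 0], 35],
    [[0, 0, 0], [20, 2, 0], 35],
    [[0, 0, 0], [9, 1, 0], 35]
  ]
}}

```text
time_s: 34.65
tcp_pos: [0.4612, 0.319, 0.1572]
ee_rot: [-0.0, 0.624, 0.781, -0.001]
contact_force: [-0.3, 0.0, -4.7]
width: 0.0434
grasp_force: 53.1
```

>>> {"name": "apply_moves", "arguments": {
  "motion": [
    [[0, 0, 0], [0, 0, 10], 35],
    [[0, 0, 0], [0, 0, 20], 35],
    [[0, 0, 0], [0, 0, 10], 35],
    [[0, 0, 0], [0, 0, 0], 35],
    [[0, 0, 0], [0, 0, 0], 35],
    [[0, 0, 0], [0, 0, 0], 35],
    [[0, 0, 0], [0, 0, 0], 35],
    [[0, 0, 0], [0, 0, 0], 35]
  ]
}}

```text
time_s: 35.45
tcp_pos: [0.4625, 0.3175, 0.1187]
ee_rot: [0.0, 0.625, 0.781, 0.0]
contact_force: [-0.8, -0.0, -3.1]
width: 0.0433
grasp_force: 53.0
```

```bash
python3 -c "
from look import *
held('Y')"
```

```text
t 35.45 pos [0.4625 0.3175 0.1187] yaw 12.62 tilt 0.06 W 0.0433 F [-0.8 -0.  -3.1] g 53.0
turn z -0.18 shift x,y,z mm 0.5 -2.7 82.7
held [462.6 318.4] [45.5 29.5] 11.5 topz 0.1542 bay [0.4598 0.3175]
correct tool x -0.3 tool y -2.9 down 79.7
front 126 -0.0318
back 43 0.0325
rib-0.136 0 
rib-0.068 0 
rib0.000 0 
rib0.068 0 
rib0.136 362 0.1368
```

>>> {"name": "apply_moves", "arguments": {
  "motion": [
    [[0, 0, 0], [0, -2.5, 8], 35],
    [[0, 0, 0], [0, 0, 20], 35],
    [[0, 0, 0], [0, 0, 24], 35],
    [[0, 0, 0], [0, 0, 15], 35],
    [[0, 0, 0], [0, 0, 7], 35],
    [[0, 0, 0], [0, 0, 2], 35],
    [[0, 0, 0], [0, 0, 1], 35],
    [[0, 0, 0], [0, 0, 0], 35]
  ]
}}

```text
time_s: 36.3
tcp_pos: [0.4604, 0.3172, 0.0421]
ee_rot: [0.0, 0.625, 0.781, 0.001]
contact_force: [-0.6, -0.1, -4.5]
width: 0.0428
grasp_force: 53.0
```

>>> {"name": "apply_moves", "arguments": {
  "motion": [
    [[0, 0, 0], [0, 0, 0.7], 35],
    [[0, 0, 0], [0, 0, 0.7], 35],
    [[0, 0, 0], [0, 0, 0.7], 35],
    [[0, 0, 0], [0, 0, 0.5], 35],
    [[0, 0, 0], [0, 0, 0], 35],
    [[0, 0, 0], [0, 0, 0], 35],
    [[0, 0, 0], [0, 0, 0], 35],
    [[0, 0, 0], [0, 0, 0], 35]
  ]
}}

```text
time_s: 37.1
tcp_pos: [0.4601, 0.3171, 0.0395]
ee_rot: [0.0, 0.625, 0.781, 0.0]
contact_force: [-4.4, -3.6, 6.4]
width: 0.043
grasp_force: 54.2
```

```bash
python3 -c "
from look import *
held('Y')"
```

```text
t 37.1 pos [0.4601 0.3171 0.0395] yaw 12.62 tilt 0.05 W 0.043 F [-4.4 -3.6  6.4] g 54.2
turn z -0.18 shift x,y,z mm 0.4 -0.2 3.5
held [460.  318.3] [45.5 29. ] 13.7 topz 0.075 bay [0.4598 0.3175]
correct tool x -0.8 tool y -0.4 down 0.5
front 129 -0.0306
back 183 0.0314
rib-0.136 0 
rib-0.068 0 
rib0.000 0 
rib0.068 0 
rib0.136 1139 0.1361
```

>>> {"name": "apply_moves", "arguments": {
  "motion": [
    [[0, 0, 0], [0, 0, 0], 46],
    [[0, 0, 0], [0, 0, 0], 50],
    [[0, 0, 0], [0, 0, 0], 56],
    [[0, 0, 0], [0, 0, 0], 62],
    [[0, 0, 0], [0, 0, 0], 66],
    [[0, 0, 0], [0, 0, 0], 66],
    [[0, 0, 0], [0, 0, -10], 66],
    [[0, 0, 0], [0, 0, -25], 66]
  ]
}}

```text
time_s: 37.95
tcp_pos: [0.4586, 0.3161, 0.0721]
ee_rot: [-0.001, 0.625, 0.781, -0.002]
contact_force: [0.0, 0.2, -0.2]
width: 0.066
grasp_force: 0.0
```

>>> {"name": "apply_moves", "arguments": {
  "motion": [
    [[0, 0, 0], [0, 0, -40], 70],
    [[0, 0, 0], [0, 0, -40], 80],
    [[0, 0, 0], [0, 0, -25], 80],
    [[0, 0, 0], [-30, 0, -20], 80],
    [[0, 0, 0], [-40, 0, -20], 80],
    [[0, 0, 0], [-40, 0, 0], 80],
    [[0, 0, 0], [-40, 0, 0], 80],
    [[0, 0, 0], [-40, 0, 0], 80]
  ]
}}

```text
time_s: 38.75
tcp_pos: [0.5015, 0.13, 0.2197]
ee_rot: [0.001, 0.625, 0.781, 0.001]
contact_force: [0.7, -0.9, 0.8]
width: 0.0799
grasp_force: 0.0
```

>>> {"name": "apply_moves", "arguments": {
  "motion": [
    [[0, 0, 0], [-40, 0, 0], 80],
    [[0, 0, 0], [-40, 0, 0], 80],
    [[0, 0, 0], [-40, 0, 0], 80],
    [[0, 0, 0], [-40, 0, 0], 80],
    [[0, 0, 0], [-20, 0, 0], 80],
    [[0, 0, 0], [0, 0, 0], 80],
    [[0, 0, 0], [0, 0, 0], 80],
    [[0, 0, 0], [0, 0, 0], 80]
  ]
}}

```text
time_s: 39.55
tcp_pos: [0.5406, -0.0432, 0.2189]
ee_rot: [0.0, 0.625, 0.781, 0.0]
contact_force: [0.8, 0.4, 0.6]
width: 0.0799
grasp_force: 0.0
```

```bash
python3 - <<'E'
from h import *
from station import cams
d=cams.read_camera("top");P=cloud(d);cv2.imwrite("pics/end.png",d["pixels"]);a=np.radians(SY)
for k,c in BAY.items():
    m=(P[...,2]>.066)&(P[...,2]<.085)&(np.hypot(P[...,0]-c[0],P[...,1]-c[1])<.03)
    r=cv2.minAreaRect((P[m][:,:2]*1000).astype(np.float32));e=np.array(r[0])-c*1000
    print(k,m.sum(),"ex",e@[np.cos(a),np.sin(a)],"ey",e@[-np.sin(a),np.cos(a)],np.round(r[1],1),"z",np.median(P[m][:,2]))
E
```

```text
B 196 ex 0.38342889249486806 ey -1.7002505824835703 [28.9 27.7] z 0.074346868335189
R 206 ex -0.9275837451602029 ey -1.0443525475386461 [28.9 28.1] z 0.07433210309794253
G 202 ex -0.07508337096184733 ey -0.9772896538073912 [28.7 28.5] z 0.07461521810728478
Y 206 ex -0.19604911232153566 ey -0.2869006096798774 [28.3 29.1] z 0.07413234415797504
```

View pics/end.png

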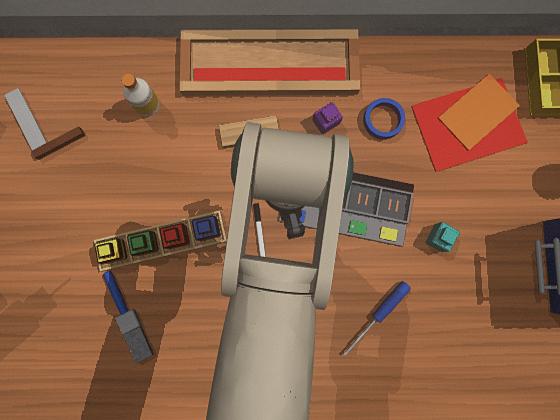

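The storage rack now holds yellow (107,250), green (142,242), red (173,235) and blue (206,228) from left to right. All four are seated and within 2 mm of their bay centres.

```bash
python3 -c "
from station import arm
print(arm.finish_job())"
```

```text
the job is handed in; nothing more can be done
None
```

All four packs stand in the storage rack in reverse order (yellow, green, red, blue from the left), seated and within 2 mm of their bay centres by the last camera check; the job was handed in at about 40 s of the 102 s allowed, and no verdict came back.

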